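Mount the label roll and press its label holder home behind the shelf lip

TASK

First put the small thick paper roll over the upright spindle on the little bench shelf, right down on the shelf, and let it go. Then take the wide label holder from the rack, push its tongue down into the groove behind the shelf's front lip with the paper label facing out to the front (away from the spindle), and press it fully home against the spring strip until its shoulders sit on the lip. Finish while still holding it pressed home, because it springs back up if let go; leave everything else where it is.

Things in the scene. Friction and masses are not known exactly. Their poses are not given: they have to be found in the camera images.
- roll: The paper roll standing on end on the mat: outside diameter 58 mm, height 44 mm, through bore 25.4 mm diameter with a cardboard core; about 0.12 kg, z along its axis. Origin: centre of its underside.
- roll_center (a point): Centre of the paper roll, on its axis, 22 mm above its underside; axes as the roll's.
- shelf: The little bench shelf, fixed: white deck 60 mm above the table, 162 mm deep (x), 150 mm wide (y), an aluminium front edge with a groove, a steel spindle on the deck. Origin under it on the table, 70 mm behind the groove; x from the front lip (robot side) to the rear, y along the lip, z up.
- spindle_foot (a point): Where the axis of the spindle meets the shelf deck, 60 mm above the table; axes as the shelf's. The spindle is a fixed steel post 19 mm in diameter, 62 mm tall above the deck, its top 10 mm tapering to 8 mm. It stands 100 mm behind the groove. A roll that is fully down has its centre 22 mm above this point.
- groove (a point): Middle of the groove's mouth, level with the top of the shelf's front lip and with its deck (60 mm above the table); axes as the shelf's. The groove runs along y, is 9 mm wide in x and 62 mm long in y, open only at the top, with rounded edges; in front of it is the 4 mm thick lip, behind it the deck. A sprung strip lies in it 14 mm below the mouth.
- strip (a joint): How far the sprung strip in the groove is pressed down, in m: 0 untouched. It pushes back with 4 N at the start and 10 N at 0.012, where the holder is fully home (shoulders on the lip and deck edge, a hard stop).
- holder: The wide label holder, grey with a paper label on one face, 0.06 kg, standing upright in one of the rack's two slots. Head 14 mm thick (x), 70 mm wide (y), 44 mm tall; below it a tongue 6 mm thick, 56 mm wide, 26 mm long with a rounded foot, both centred, so that 4 mm shoulders stand out in front and behind. z up; -x points out of the label face, which starts facing the robot's side of the rack.
- rack: White block, fixed, 150 (x) x 92 (y) x 34 mm tall, origin under its centre, axes as the wide holder's at the start. Two slots along y, 36 mm before and behind its middle, 10 mm wide, 62 mm long. A holder's shoulders rest on its top, the tongue hangs 26 mm into a slot.
- holder_head (a point): Centre of the wide label holder's head, the place to grip it across its 14 mm thickness: 22 mm above the shoulders, 48 mm above the tongue's foot; axes as the holder's.
- holder_foot (a point): Middle of the foot of the wide holder's tongue, 26 mm below the shoulders; axes as the holder's.
- holder_label (a point): Centre of the paper label, 7 mm from the head's centre on its -x face.
- small_holder_head (a point): Bystander: centre of the head of the narrow label holder (40 mm wide, otherwise the same) in the rack's other slot, 72 mm from the wide one.
- tape_ring: Bystander: white empty tape ring lying flat, 90 mm outside, 76 mm inside, 25 mm tall; origin under its centre.
- dish: Bystander: shallow glass dish, 90 mm across, 18 mm tall; origin under its centre.
- reagent: Bystander: glass bottle with a blue cap, 64 mm across, 120 mm tall; origin under its centre.
- beaker: Bystander: glass beaker, 64 mm across, 80 mm tall; origin under its centre.
- timer: Bystander: white bench timer, 60 x 75 x 22 mm; origin under its centre.
- spatula: Bystander: flat steel lab spatula with a black handle, 165 mm long, 8 mm tall, lying beyond the shelf; origin under the middle of its shank.
Not all that is in view belongs to the job. What is shaped like the roll but green or purple is not meant.

How it is judged (in metres and radians):
On the way, in this order (a step that is already met when the one before it is completed fails the run):
1. the roll is on the spindle, right down on the shelf, and let go (horizontal distance between roll_center and spindle_foot below 0.006 m and z of roll_center in the frame of spindle_foot below 0.026 m and angle between roll_center's own z axis and vertical below 0.08 rad and contact force between roll and the fingers below 0.1 N), for 0.3 s.
2. the wide holder's tongue is in the groove behind the lip and has begun to press the strip, label to the front (x of holder_foot in the frame of groove between -0.004 and 0.004 m and y of holder_foot in the frame of groove between -0.008 and 0.008 m and x of holder_label in the frame of groove below -0.003 m and z of holder_foot in the frame of groove below -0.01 m and value of joint strip above 0.002 m), for 0.05 s.
At the end, for the whole second after the job is handed in: Gripper still pressing the wide holder (over 3 N): shoulders within 1.8 mm of the lip, strip pressed over 10.2 mm, within 8 mm of the groove's middle, upright and in line to 5 degrees, label to the front, still. Roll released on the spindle, within 6 mm of its axis and 4 mm of fully down (all of step 1 and x of holder_foot in the frame of groove between -0.004 and 0.004 m and y of holder_foot in the frame of groove between -0.008 and 0.008 m and x of holder_label in the frame of groove below -0.003 m and z of holder_foot in the frame of groove below -0.0242 m and value of joint strip above 0.0102 m and angle between holder's own z axis and vertical below 0.1 rad and angle between the y axis of holder and the y axis of groove, either way round below 0.08 rad and contact force between holder and the fingers above 3 N and linear speed of holder below 0.02 m/s); the arm keeps its last pose, push and grip.
It fails at once if a bystander (narrow holder, tape ring, dish, bottle, beaker, timer or spatula) is moved more than 30 mm (distance of any of small_holder_head, tape_ring, dish, reagent, beaker, timer, spatula from where it was at the start of the episode above 0.03 m).
It also fails if it takes over 51 s, if anything falls off the work surface, if the arm or the gripper's body presses on something with over 40 N, if the wrist force passes 120 N, or if a joint passes its speed limit or range.

ROBOT

A 6-joint arm with a two-finger parallel gripper is mounted at the origin on the work surface. World frame = base frame: x ahead of the robot, y to its left, z up, the work surface at z = 0. Lengths are in mm, angles in rad, forces in N, time in s.
With the tool pointing down it reaches from about 350 to 1000 mm from the base axis. Payload 7.1 kg.
Tool frame: the origin (TCP) lies at the very end of the fingers, on their centre line; the grasp point (between the pads) lies env.pinch_z behind it (env.pinch_z is the distance from the TCP to the grasp point, in mm); z points along the fingers, y is the line along which they close (so a half turn about z gives the same grasp; the last joint's range is limited). The gripper opens to 85 mm and grips with 20 to 120 N. Pads are 22 mm wide; open, the fingers measure 114 mm over their backs; the gripper's body (76 mm by 85 mm) begins 54 mm behind the grasp point. The pads swing forward as they close: fully open they stand 13 mm farther back than shut.
Start: joints at [-1.367, 0.423, 1.63, -0, 1.089, -0.019], TCP at [138.12, -609.531, 231.319] pointing down, gripper open.
Joint ranges: [-3, 3], [-0.9, 2.11], [0.09, 2.58], [-1.31, 4.45], [0.11, 2.69], [-2.54, 2.54]. Speed limits (rad/s): [2.39, 2.39, 3.01, 3.14, 3.14, 3.14].

INTERFACE

Orientations are given as a rotation vector (axis times angle).
In Python, from plant import env gives the robot as it stands.
- The arm moves only by the tool apply_moves, never from a script. Its argument "commands" is a list of rows, each an object of numbers: "dx", "dy", "dz": the shift along the tool's x, y, z in units of 30 mm (1.0 is 30 mm); "wx", "wy", "wz": the turn, a rotation vector about the tool's x, y, z in units of 5 degrees (1.0 is 5 degrees); "gripper": the opening, from 0 (shut) to 1 (fully open). In form: [{"dx": .., "dy": .., "dz": .., "wx": .., "wy": .., "wz": .., "gripper": ..}, ...]. A call has 1 to 5 rows; each row is the pose to reach, as a shift and turn from the pose commanded when the call began, along the tool's axes at that moment; what a row does not reach only later rows make up. A row lasts 1/12 s, in which the tool goes at most 41.7 mm and 7.16 degrees, less where a joint would pass 70% of its speed; a pose out of reach is approached as far as the arm can. A call with a gripper value outside its range is refused whole. The fingers move at their own pace and stop on an object; "force" is the grip in N (left out, the last holds). Time passes only in rows, so rows that repeat a pose let the fingers close. It gives the time, the measured TCP pose, the force, the opening and the grip force at its end, in the units of the state.
- env.get_obs(): the state, without advancing time (a new reading comes with each control period).
- env.grab_frame(name): name is "scene" or "top"; returns the picture (384x512x3 uint8, blue, green, red); there is no depth.
- env.camera_params(name): a dict with "K" (3x3 intrinsics, pixels), "R" (3x3) and "t" (3): a world point X has camera coordinates R X + t. Camera axes: x right, y down, z forward; pixel columns grow to the right and rows downward; lengths in mm; the calibration is good to about 2 mm. A picture is of the moment at which its call begins. camera_params takes no time and is no camera call.
- env.close_job(): hands the job in; it is judged then, once.
The state is a dict: "time": time; "joint_positions": joint angles; "dq": joint speeds; "effort": joint torques, N m; "tool_pos": TCP position; "eef_rot": TCP orientation; "force": force on the tool from outside, world axes, zero at the start; "moment": the same for the moment, N m; "finger_gap": opening from 0.0 (shut) to 1.0 (fully open); "grip_force": force on a finger pad.
Only numpy, scipy, OpenCV 4.12 (cv2) and the standard library are available. Lean on these libraries where they do the work, as an engineer would, in place of code of your own. Each camera call takes 0.05 s, during which the arm holds its last target. There are 200 camera calls.

## Working session

There is one attempt and no reset: what is moved stays moved. The work goes in short steps, Python scripts to look and compute and a tool call to move; the robot and the scene stay as the last step left them, time stands still between calls to the robot, and variables do not carry over. Pictures are saved under pics/ and viewed, at most 10 in all, crops included, and the job is handed in when it is done.

Besides the shell and the picture viewer there is one more tool, called after "Call:" by a JSON object that holds its "fn" and its "kwargs", one argument or row to a line. apply_moves: Moves the arm, as the interface text tells. Its arguments: {"type":"object","properties":{"commands":{"type":"array"},"force":{"type":"number"}},"required":["commands"]}

```bash
mkdir -p pics; ls
python3 - <<'E'
from plant import env
import cv2,numpy as np
np.set_printoptions(precision=3,suppress=True)
for n in("scene","top"):
    f=env.grab_frame(n); cv2.imwrite(f"pics/{n}0.png",f); p=env.camera_params(n); print(n,p)
    cv2.imwrite(f"pics/{n}0b.png",cv2.resize(f,(800,600),interpolation=cv2.INTER_CUBIC))
print(env.get_obs(),env.pinch_z)
E
```

```text
pics
scene {'K': array([[407.733,   0.   , 258.219],
       [  0.   , 407.733, 187.906],
       [  0.   ,   0.   ,   1.   ]]), 'R': array([[ 0.451,  0.892, -0.018],
       [ 0.7  , -0.366, -0.613],
       [-0.554,  0.264, -0.79 ]]), 't': array([-226.552, -373.706, 1494.943])}
top {'K': array([[351.001,   0.   , 253.636],
       [  0.   , 351.001, 200.175],
       [  0.   ,   0.   ,   1.   ]]), 'R': array([[ 0.029, -0.999,  0.029],
       [-0.994, -0.032, -0.108],
       [ 0.109, -0.026, -0.994]]), 't': array([ -79.165,  584.089, 1255.468])}
{'time': 0.1, 'joint_positions': array([-1.367,  0.424,  1.631, -0.   ,  1.089, -0.019]), 'dq': array([ 0.001, -0.001, -0.002,  0.001,  0.   , -0.001]), 'effort': array([  0.001, -55.842, -28.244,   0.   ,   0.003,  -0.   ]), 'tool_pos': array([ 138.029, -609.051,  230.616]), 'eef_rot': array([-3.121, -0.349,  0.   ]), 'force': array([0.493, 0.694, 0.383]), 'moment': array([0.016, 0.039, 0.019]), 'grip_force': 0.0, 'finger_gap': 0.9964155305845074} 18.700000000000003
```

View pics/scene0b.png

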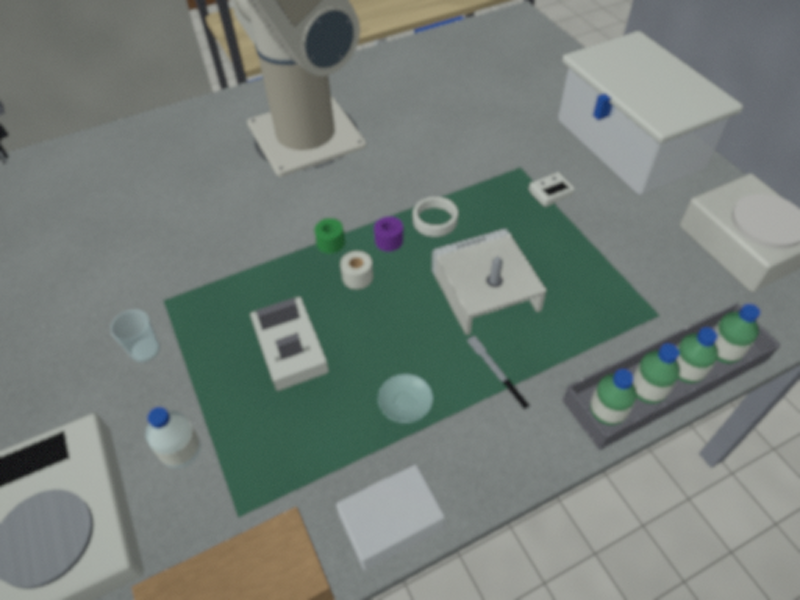

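View pics/top0b.png

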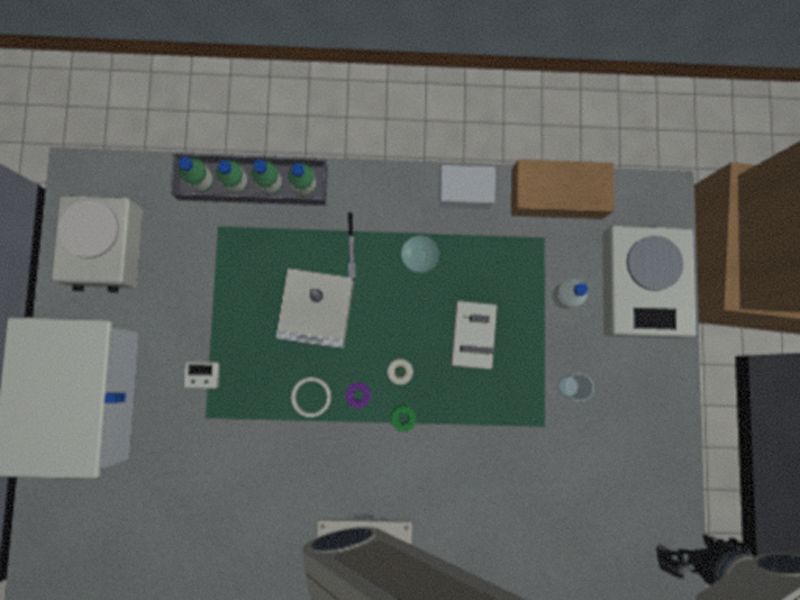

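The roll candidates in the top view (800-wide) are white with a brown core at (400,372), purple at (358,396) and green at (403,418). The white one fits, because green and purple are excluded. In the scene view it is at (357,270). The wide holder is in the near slot at top (476,349), and the shelf is at (315,308). I'll confirm these in enlarged crops.

Run:
```python
import cv2
a=cv2.imread("pics/top0.png")[165:280,170:330]; cv2.imwrite("pics/topc.png",cv2.resize(a,None,fx=5,fy=5,interpolation=cv2.INTER_CUBIC))
a=cv2.imread("pics/scene0.png")[130:265,155:355]; cv2.imwrite("pics/scenec.png",cv2.resize(a,None,fx=4,fy=4,interpolation=cv2.INTER_CUBIC))
```

```text
(no output)
```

View pics/topc.png

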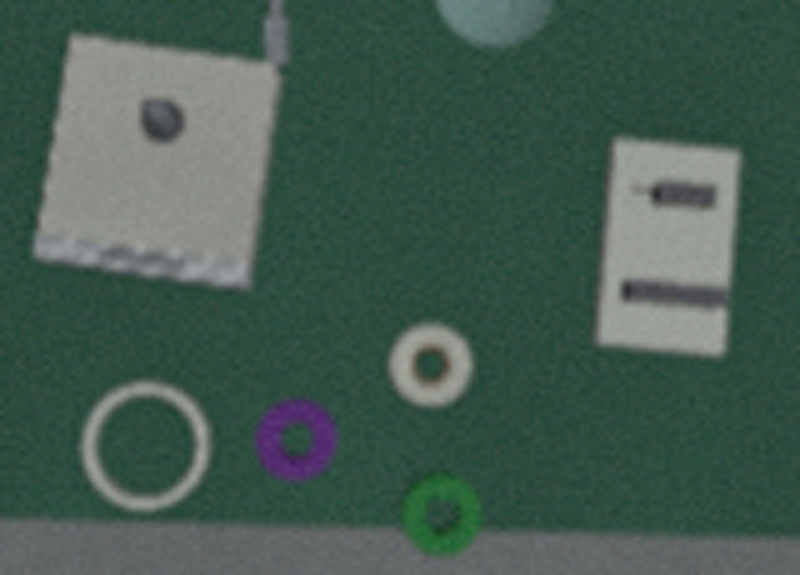

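View pics/scenec.png

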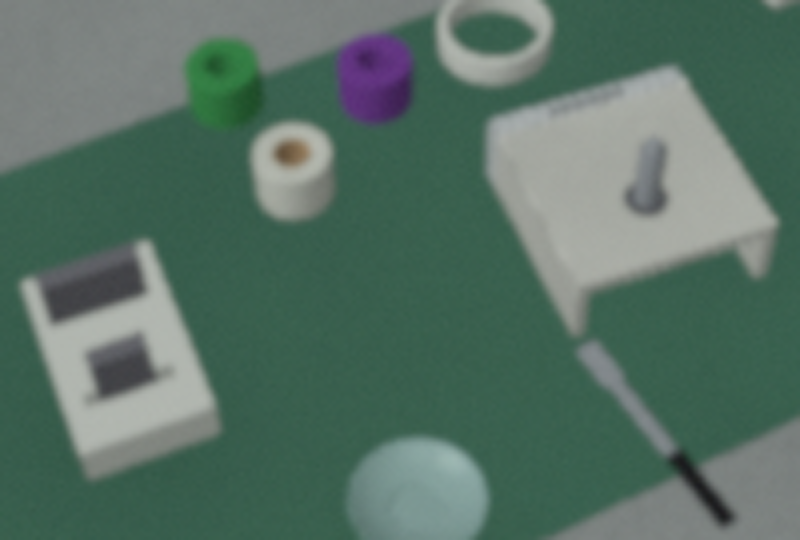

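The crops confirm the roll: white with a brown cardboard core at crop (431,365) in top and (292,152) in scene. The wide holder is in the rack's near slot. Next I'll fit poses from both views.

```bash
cat > h.py <<'E'
from plant import env
import numpy as np
from scipy.optimize import least_squares
from scipy.spatial.transform import Rotation as Rr
np.set_printoptions(precision=2,suppress=True)
C={n:env.camera_params(n) for n in("top","scene")}
def px(n,p,off,s): return (np.array(p,float)+.5)/s-.5+np.array(off)
def proj(n,X):
    c=(C[n]["R"]@np.atleast_2d(X).T).T+C[n]["t"]; q=c@C[n]["K"].T; return q[:,:2]/q[:,2:]
def fit(L,obs,p0,yaw=True):
    # L: name->local pts ; obs: (cam, local, fullpx)
    def W(p,l):
        a=p[2] if yaw else 0; c,s=np.cos(a),np.sin(a); return np.array([p[0]+c*l[0]-s*l[1],p[1]+s*l[0]+c*l[1],l[2]])
    f=lambda p:np.concatenate([(proj(n,W(p,l))[0]-q) for n,l,q in obs])
    r=least_squares(f,p0,loss="soft_l1"); return r.x,r.fun.reshape(-1,2)
E
python3 - <<'E'
from h import *
T=lambda p:px("top",p,(170,165),5); S=lambda p:px("scene",p,(155,130),4)
def go(name,l):
    for sel in(("top",),("scene",),("top","scene")):
        o=[(n,a,T(q) if n=="top" else S(q)) for n,a,q in l if n in sel]
        if len(o)==0: continue
        y=len(l)>2
        x,r=fit(None,o,[450,0,0.0] if y else [450,0],y); print(name,sel,x,"\n" if 0 else "",np.abs(r).max(), r.ravel() if len(sel)==2 else "")
go("roll",[("top",(0,0,44),(431,365)),("scene",(0,0,44),(292,152))])
go("spind",[("scene",(0,0,60),(645,199))])
f,b=-78.5,83.5
go("shelf",[("top",(b,75,60),(71,36)),("top",(b,-75,60),(282,62)),("top",(f,-75,60),(248,289)),("top",(f,75,60),(34,259)),
 ("scene",(f,-75,60),(488,122)),("scene",(f,75,60),(680,67)),("scene",(b,75,60),(778,222)),("scene",(b,-75,60),(583,290)),("scene",(30,0,60),(645,199))])
go("rack",[("top",(75,46,34),(613,138)),("top",(75,-46,34),(741,150)),("top",(-75,-46,34),(725,356)),("top",(-75,46,34),(597,345)),
 ("scene",(-75,46,34),(148,240)),("scene",(-75,-46,34),(20,282)),("scene",(75,-46,34),(88,457)),("scene",(75,46,34),(218,410))])
E
```

```text
roll ('top',) [449.93 -72.52]  1.4210854715202004e-13 
roll ('scene',) [449.72 -72.95]  0.0 
roll ('top', 'scene') [449.81 -72.78]  0.07157744967722124 [0.07 0.03 0.06 0.  ]
spind ('scene',) [617.17 123.33]  2.2737367544323206e-13 
spind ('top', 'scene') [617.17 123.33]  2.2737367544323206e-13 [-0.  0.]
shelf ('top',) [587.01 127.32  18.75]  0.6163391859795411 
shelf ('scene',) [588.51 127.81  12.46]  1.2801093179408554 
shelf ('top', 'scene') [587.89 127.66  18.75]  1.485819748817903 [ 0.19 -0.22 -0.71  0.25 -0.37 -0.64  0.53 -0.31  0.02 -0.29 -1.49 -0.49
  0.39  0.42 -0.6  -0.31  0.48 -0.02]
rack ('top',) [ 541.37 -245.     -0.06]  0.4928852514108826 
rack ('scene',) [ 542.66 -244.79 -175.98]  0.9869005287543473 
rack ('top', 'scene') [ 542.02 -244.86  -25.19]  1.1778044808982884 [ 0.23  0.22 -0.62  0.05 -0.14 -0.48  0.38 -0.48  0.03  0.2   0.49  0.51
 -1.18 -0.3   0.06 -1.07]
```

```bash
cat >> h.py <<'E'
def rem(x,y,z,yaw):
    "moves from the measured pose to TCP (x,y,z), pointing down, tool y at world angle yaw"
    o=env.get_obs(); R=Rr.from_rotvec(o["eef_rot"]); c,s=np.cos(yaw),np.sin(yaw)
    G=Rr.from_matrix(np.array([[-s,c,0],[c,s,0],[0,0,-1.]]).T.copy().T)
    d=R.inv().apply(np.array([x,y,z])-o["tool_pos"])/30; w=np.degrees((R.inv()*G).as_rotvec())/5
    print("t %.2f"%o["time"],o["tool_pos"],"d",d,"w",w,"F",o["force"],"gap %.3f grip %.1f"%(o["finger_gap"],o["grip_force"]))
E
python3 - <<'E'
from h import *
rem(450,-73,160,-0.1)
E
```

```text
t 0.10 [ 138.03 -609.05  230.62] d [ 14.09 -15.13   2.38] w [ -0.01  -0.01 -14.3 ] F [0.49 0.69 0.38] gap 0.996 grip 0.0
```

Call:
{"fn": "apply_moves", "kwargs": {
  "commands": [
    {"dx": 1.0, "dy": -1.05, "dz": 0, "wz": -1.0, "gripper": 1},
    {"dx": 1.9, "dy": -2.1, "dz": 0, "wz": -2.2, "gripper": 1},
    {"dx": 2.8, "dy": -3.1, "dz": 0, "wz": -3.5, "gripper": 1},
    {"dx": 3.7, "dy": -4.1, "dz": 0, "wz": -4.8, "gripper": 1},
    {"dx": 4.6, "dy": -5.1, "dz": 0, "wz": -6.1, "gripper": 1}
  ]
}}

```text
invalid input at $.commands[0]: expected keys dx, dy, dz, wx, wy, wz, gripper
```

```bash
python3 -c "
from h import *
rem(450,-73,160,-0.1)"
```

```text
t 0.10 [ 138.03 -609.05  230.62] d [ 14.09 -15.13   2.38] w [ -0.01  -0.01 -14.3 ] F [0.49 0.69 0.38] gap 0.996 grip 0.0
```

Call:
{"fn": "apply_moves", "kwargs": {
  "commands": [
    {"dx": 1.0, "dy": -1.05, "dz": 0, "wx": 0, "wy": 0, "wz": -1.0, "gripper": 1},
    {"dx": 1.9, "dy": -2.1, "dz": 0, "wx": 0, "wy": 0, "wz": -2.2, "gripper": 1},
    {"dx": 2.8, "dy": -3.1, "dz": 0, "wx": 0, "wy": 0, "wz": -3.5, "gripper": 1},
    {"dx": 3.7, "dy": -4.1, "dz": 0, "wx": 0, "wy": 0, "wz": -4.8, "gripper": 1},
    {"dx": 4.6, "dy": -5.1, "dz": 0, "wx": 0, "wy": 0, "wz": -6.1, "gripper": 1}
  ]
}}

```text
time: 0.52
tool_pos: [239.2, -427.8, 230.9]
eef_rot: [-2.917, -1.165, -0.0]
force: [0.4, -0.3, 0.7]
finger_gap: 1.001
grip_force: 0.0
```

```bash
python3 -c "
from h import *
rem(450,-73,160,-0.1)"
```

```text
t 0.52 [ 239.2  -427.8   230.95] d [13.24 -3.73  2.37] w [-0.01 -0.01 -8.14] F [ 0.36 -0.29  0.66] gap 1.001 grip 0.0
```

Call:
{"fn": "apply_moves", "kwargs": {
  "commands": [
    {"dx": 1.3, "dy": -0.37, "dz": 0, "wx": 0, "wy": 0, "wz": -1.3, "gripper": 1},
    {"dx": 2.6, "dy": -0.74, "dz": 0, "wx": 0, "wy": 0, "wz": -2.6, "gripper": 1},
    {"dx": 3.9, "dy": -1.1, "dz": 0, "wx": 0, "wy": 0, "wz": -3.9, "gripper": 1},
    {"dx": 5.2, "dy": -1.47, "dz": 0, "wx": 0, "wy": 0, "wz": -5.2, "gripper": 1},
    {"dx": 6.5, "dy": -1.85, "dz": 0, "wx": 0, "wy": 0, "wz": -6.5, "gripper": 1}
  ]
}}

```text
time: 0.93
tool_pos: [343.3, -253.9, 231.3]
eef_rot: [-2.475, -1.935, -0.0]
force: [1.6, -0.5, -0.6]
finger_gap: 1.002
grip_force: 0.0
```

```bash
python3 -c "
from h import *
rem(450,-73,160,-0.1)"
```

```text
t 0.93 [ 343.25 -253.92  231.3 ] d [6.71 2.   2.38] w [ 0.   -0.   -1.64] F [ 1.58 -0.54 -0.65] gap 1.002 grip 0.0
```

Call:
{"fn": "apply_moves", "kwargs": {
  "commands": [
    {"dx": 1.3, "dy": 0.4, "dz": 0.3, "wx": 0, "wy": 0, "wz": -0.4, "gripper": 1},
    {"dx": 2.6, "dy": 0.8, "dz": 0.6, "wx": 0, "wy": 0, "wz": -0.8, "gripper": 1},
    {"dx": 3.9, "dy": 1.2, "dz": 0.9, "wx": 0, "wy": 0, "wz": -1.2, "gripper": 1},
    {"dx": 5.2, "dy": 1.55, "dz": 1.2, "wx": 0, "wy": 0, "wz": -1.64, "gripper": 1},
    {"dx": 6.3, "dy": 1.88, "dz": 1.5, "wx": 0, "wy": 0, "wz": -1.64, "gripper": 1}
  ]
}}

```text
time: 1.35
tool_pos: [444.6, -84.0, 185.9]
eef_rot: [-2.332, -2.105, -0.0]
force: [-0.3, -1.3, 0.6]
finger_gap: 1.002
grip_force: 0.0
```

```bash
python3 -c "
from h import *
rem(450,-73,120,-0.1)"
```

```text
t 1.35 [444.64 -83.99 185.88] d [0.38 0.14 2.2 ] w [ 0.   -0.   -0.03] F [-0.3  -1.31  0.58] gap 1.002 grip 0.0
```

Call:
{"fn": "apply_moves", "kwargs": {
  "commands": [
    {"dx": 0.38, "dy": 0.14, "dz": 0.5, "wx": 0, "wy": 0, "wz": 0, "gripper": 1},
    {"dx": 0.38, "dy": 0.14, "dz": 1.5, "wx": 0, "wy": 0, "wz": 0, "gripper": 1},
    {"dx": 0.38, "dy": 0.14, "dz": 2.5, "wx": 0, "wy": 0, "wz": 0, "gripper": 1},
    {"dx": 0.38, "dy": 0.14, "dz": 3.2, "wx": 0, "wy": 0, "wz": 0, "gripper": 1},
    {"dx": 0.38, "dy": 0.14, "dz": 3.8, "wx": 0, "wy": 0, "wz": 0, "gripper": 1}
  ]
}}

```text
time: 1.77
tool_pos: [448.5, -75.1, 70.5]
eef_rot: [-2.333, -2.101, 0.002]
force: [0.7, 0.2, 0.3]
finger_gap: 1.002
grip_force: 0.0
```

```bash
python3 -c "
from h import *
rem(449.9,-72.8,13,-0.1)"
```

```text
t 1.77 [448.46 -75.05  70.5 ] d [0.08 0.04 1.92] w [-0.02 -0.   -0.05] F [0.67 0.16 0.28] gap 1.002 grip 0.0
```

Call:
{"fn": "apply_moves", "kwargs": {
  "commands": [
    {"dx": 0.0, "dy": 0.0, "dz": 0.7, "wx": 0, "wy": 0, "wz": 0, "gripper": 1},
    {"dx": 0.0, "dy": 0.0, "dz": 1.3, "wx": 0, "wy": 0, "wz": 0, "gripper": 1},
    {"dx": 0.0, "dy": 0.0, "dz": 1.8, "wx": 0, "wy": 0, "wz": 0, "gripper": 1},
    {"dx": 0.0, "dy": 0.0, "dz": 1.85, "wx": 0, "wy": 0, "wz": 0, "gripper": 1},
    {"dx": 0.0, "dy": 0.0, "dz": 1.85, "wx": 0, "wy": 0, "wz": 0, "gripper": 1}
  ]
}}

```text
time: 2.18
tool_pos: [448.6, -75.4, 16.1]
eef_rot: [-2.334, -2.1, 0.002]
force: [-0.2, 0.3, -0.5]
finger_gap: 1.0
grip_force: 0.0
```

```bash
python3 -c "
from h import *
rem(449.9,-72.8,13,-0.1)"
```

```text
t 2.18 [448.57 -75.39  16.08] d [0.09 0.04 0.1 ] w [-0.03 -0.   -0.06] F [-0.25  0.27 -0.49] gap 1.000 grip 0.0
```

Call:
{"fn": "apply_moves", "kwargs": {
  "commands": [
    {"dx": 0.09, "dy": 0.04, "dz": 0.05, "wx": 0, "wy": 0, "wz": -0.05, "gripper": 1},
    {"dx": 0.09, "dy": 0.04, "dz": 0.05, "wx": 0, "wy": 0, "wz": -0.05, "gripper": 0.5},
    {"dx": 0.09, "dy": 0.04, "dz": 0.05, "wx": 0, "wy": 0, "wz": -0.05, "gripper": 0.3},
    {"dx": 0.09, "dy": 0.04, "dz": 0.05, "wx": 0, "wy": 0, "wz": -0.05, "gripper": 0.3},
    {"dx": 0.09, "dy": 0.04, "dz": 0.05, "wx": 0, "wy": 0, "wz": -0.05, "gripper": 0.3}
  ],
  "force": 35
}}

```text
time: 2.6
tool_pos: [451.5, -73.0, 16.5]
eef_rot: [2.33, 2.105, 0.002]
force: [-0.2, 0.8, 8.5]
finger_gap: 0.66
grip_force: 35.8
```

Call:
{"fn": "apply_moves", "kwargs": {
  "commands": [
    {"dx": 0, "dy": 0, "dz": 0, "wx": 0, "wy": 0, "wz": 0, "gripper": 0.3},
    {"dx": 0, "dy": 0, "dz": 0, "wx": 0, "wy": 0, "wz": 0, "gripper": 0.3},
    {"dx": 0, "dy": 0, "dz": 0, "wx": 0, "wy": 0, "wz": 0, "gripper": 0.3}
  ]
}}

```text
time: 2.85
tool_pos: [451.5, -73.0, 16.5]
eef_rot: [2.33, 2.105, 0.002]
force: [-0.5, 2.3, 8.1]
finger_gap: 0.665
grip_force: 35.7
```

```bash
python3 -c "
from h import *
rem(617.5,124,190,-0.1)"
```

```text
t 2.85 [451.48 -72.99  16.45] d [ 7.09  4.85 -5.78] w [ 0.02 -0.   -0.01] F [-0.53  2.33  8.09] gap 0.665 grip 35.7
```

Call:
{"fn": "apply_moves", "kwargs": {
  "commands": [
    {"dx": 0, "dy": 0, "dz": -0.7, "wx": 0, "wy": 0, "wz": 0, "gripper": 0.3},
    {"dx": 0, "dy": 0, "dz": -1.8, "wx": 0, "wy": 0, "wz": 0, "gripper": 0.3},
    {"dx": 0, "dy": 0, "dz": -3.0, "wx": 0, "wy": 0, "wz": 0, "gripper": 0.3},
    {"dx": 0.5, "dy": 0.3, "dz": -4.2, "wx": 0, "wy": 0, "wz": 0, "gripper": 0.3},
    {"dx": 1.3, "dy": 0.9, "dz": -5.1, "wx": 0, "wy": 0, "wz": 0, "gripper": 0.3}
  ]
}}

```text
time: 3.27
tool_pos: [480.4, -37.6, 171.3]
eef_rot: [2.333, 2.103, 0.0]
force: [2.0, -0.8, -1.7]
finger_gap: 0.66
grip_force: 38.4
```

Call:
{"fn": "apply_moves", "kwargs": {
  "commands": [
    {"dx": 1.0, "dy": 0.68, "dz": -0.3, "wx": 0, "wy": 0, "wz": 0, "gripper": 0.3},
    {"dx": 2.1, "dy": 1.44, "dz": -0.6, "wx": 0, "wy": 0, "wz": 0, "gripper": 0.3},
    {"dx": 3.2, "dy": 2.19, "dz": -0.6, "wx": 0, "wy": 0, "wz": 0, "gripper": 0.3},
    {"dx": 4.2, "dy": 2.87, "dz": -0.6, "wx": 0, "wy": 0, "wz": 0, "gripper": 0.3},
    {"dx": 5.0, "dy": 3.42, "dz": -0.6, "wx": 0, "wy": 0, "wz": 0, "gripper": 0.3}
  ]
}}

```text
time: 3.68
tool_pos: [600.4, 104.4, 187.5]
eef_rot: [2.329, 2.107, 0.003]
force: [0.4, -1.0, -1.4]
finger_gap: 0.665
grip_force: 38.4
```

```bash
python3 -c "
from h import *
rem(617.5,124,180,-0.1)"
```

```text
t 3.68 [600.4  104.37 187.45] d [0.71 0.5  0.25] w [ 0.03 -0.01 -0.  ] F [ 0.44 -1.01 -1.38] gap 0.665 grip 38.4
```

Call:
{"fn": "apply_moves", "kwargs": {
  "commands": [
    {"dx": 0.4, "dy": 0.3, "dz": 0.1, "wx": 0, "wy": 0, "wz": 0, "gripper": 0.3},
    {"dx": 0.71, "dy": 0.5, "dz": 0.25, "wx": 0, "wy": 0, "wz": 0, "gripper": 0.3},
    {"dx": 0.71, "dy": 0.5, "dz": 0.25, "wx": 0, "wy": 0, "wz": 0, "gripper": 0.3},
    {"dx": 0.71, "dy": 0.5, "dz": 0.25, "wx": 0, "wy": 0, "wz": 0, "gripper": 0.3}
  ]
}}

```text
time: 4.02
tool_pos: [615.0, 121.4, 178.3]
eef_rot: [-2.33, -2.107, 0.003]
force: [-0.6, -0.7, -0.8]
finger_gap: 0.658
grip_force: 38.4
```

Run:
```python
from h import *
import cv2
ims=[]
rem(617.5,124,145,-0.1)
for n in("scene","top"):
    f=np.mean([env.grab_frame(n).astype(float) for _ in range(2)],0).astype(np.uint8); cv2.imwrite(f"pics/{n}1.png",f)
    u,v=proj(n,(617,124,110))[0].astype(int); s=6; c=f[v-40:v+40,u-33:u+33]; print(n,u-33,v-40)
    ims.append(cv2.resize(c,None,fx=s,fy=s,interpolation=cv2.INTER_CUBIC))
cv2.imwrite("pics/m1.png",np.hstack(ims))
```

```text
t 4.02 [614.95 121.36 178.27] d [0.1  0.08 1.11] w [-0.02  0.01 -0.01] F [-0.64 -0.69 -0.82] gap 0.658 grip 38.4
scene 284 127
top 167 147
```

View pics/m1.png

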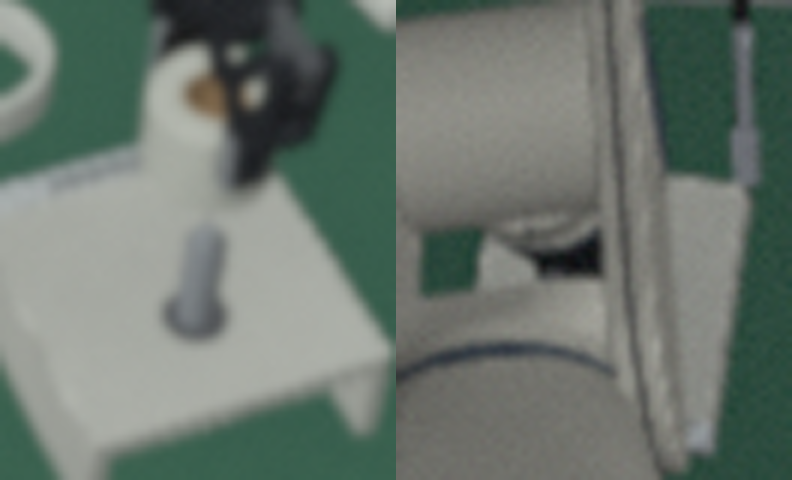

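The left (scene) crop shows the spindle foot at about (195,318), its top at (208,229), and the held roll's bore at about (211,93).

Run:
```python
from h import *
def bp(q,z):
    q=np.array(px("scene",q,(284,127),6)); return least_squares(lambda p:proj("scene",(p[0],p[1],z))[0]-q,[600,100]).x
print("foot",bp((195,316),60),"top",bp((208,231),122),"bore",bp((211,93),206))
for P in((615,121.4,206),(617.5,124,122),(617.5,124,60)): print(P,(proj("scene",P)[0]-(284,127)+.5)*6-.5)
rem(617.5,124,145,-0.1)
```

```text
foot [617.06 124.09] top [618.39 123.19] bore [612.25 118.81]
(615, 121.4, 206) [219.78  95.1 ]
(617.5, 124, 122) [208.48 229.02]
(617.5, 124, 60) [195.34 316.72]
t 4.22 [615.28 120.65 179.04] d [0.12 0.06 1.13] w [-0.    0.   -0.02] F [-0.31 -0.34 -1.44] gap 0.665 grip 38.4
```

Run:
```python
from h import *
a=np.linspace(0,6.283,180)
for r in (29,12.7):
    q=np.array([(proj("scene",(615.1+r*np.cos(t),121+r*np.sin(t),z))[0]-(284,127)+.5)*6-.5 for t in a for z in ((162,206) if r>20 else (206,))])
    print(r,q.min(0),q.max(0))
```

```text
29 [141.4   46.43] [288.98 217.3 ]
12.7 [188.58  73.84] [249.66 117.64]
```

Call:
{"fn": "apply_moves", "kwargs": {
  "commands": [
    {"dx": 0.1, "dy": 0.07, "dz": 0.3, "wx": 0, "wy": 0, "wz": 0, "gripper": 0.3},
    {"dx": 0.1, "dy": 0.07, "dz": 0.8, "wx": 0, "wy": 0, "wz": 0, "gripper": 0.3},
    {"dx": 0.1, "dy": 0.07, "dz": 1.2, "wx": 0, "wy": 0, "wz": 0, "gripper": 0.3},
    {"dx": 0.1, "dy": 0.07, "dz": 1.4, "wx": 0, "wy": 0, "wz": 0, "gripper": 0.3},
    {"dx": 0.1, "dy": 0.07, "dz": 1.4, "wx": 0, "wy": 0, "wz": 0, "gripper": 0.3}
  ]
}}

```text
time: 4.63
tool_pos: [616.9, 124.0, 134.6]
eef_rot: [-2.33, -2.105, 0.005]
force: [0.2, -0.6, -0.8]
finger_gap: 0.664
grip_force: 38.4
```

```bash
python3 -c "
from h import *
rem(617.5,124,78,-0.1)"
```

```text
t 4.63 [616.9  124.04 134.61] d [0.   0.03 1.89] w [-0.04  0.01 -0.01] F [ 0.23 -0.61 -0.84] gap 0.664 grip 38.4
```

Call:
{"fn": "apply_moves", "kwargs": {
  "commands": [
    {"dx": 0, "dy": 0.02, "dz": 0.35, "wx": 0, "wy": 0, "wz": 0, "gripper": 0.3},
    {"dx": 0, "dy": 0.02, "dz": 0.7, "wx": 0, "wy": 0, "wz": 0, "gripper": 0.3},
    {"dx": 0, "dy": 0.02, "dz": 1.0, "wx": 0, "wy": 0, "wz": 0, "gripper": 0.3},
    {"dx": 0, "dy": 0.02, "dz": 1.3, "wx": 0, "wy": 0, "wz": 0, "gripper": 0.3},
    {"dx": 0, "dy": 0.02, "dz": 1.5, "wx": 0, "wy": 0, "wz": 0, "gripper": 0.3}
  ]
}}

```text
time: 5.05
tool_pos: [618.3, 124.3, 90.3]
eef_rot: [-2.33, -2.106, 0.002]
force: [-0.2, 0.2, -0.7]
finger_gap: 0.664
grip_force: 38.4
```

```bash
python3 -c "
from h import *
rem(617.5,124,77,-0.1)"
```

```text
t 5.05 [618.32 124.29  90.34] d [-0.01 -0.03  0.44] w [-0.02  0.   -0.01] F [-0.22  0.18 -0.66] gap 0.664 grip 38.4
```

Call:
{"fn": "apply_moves", "kwargs": {
  "commands": [
    {"dx": -0.01, "dy": -0.02, "dz": 0.15, "wx": 0, "wy": 0, "wz": 0, "gripper": 0.3},
    {"dx": -0.01, "dy": -0.02, "dz": 0.27, "wx": 0, "wy": 0, "wz": 0, "gripper": 0.3},
    {"dx": -0.01, "dy": -0.02, "dz": 0.37, "wx": 0, "wy": 0, "wz": 0, "gripper": 0.3},
    {"dx": -0.01, "dy": -0.02, "dz": 0.42, "wx": 0, "wy": 0, "wz": 0, "gripper": 0.3},
    {"dx": -0.01, "dy": -0.02, "dz": 0.42, "wx": 0, "wy": 0, "wz": 0, "gripper": 0.3}
  ]
}}

```text
time: 5.47
tool_pos: [618.3, 124.2, 79.1]
eef_rot: [-2.331, -2.107, 0.0]
force: [-0.5, -0.6, -1.1]
finger_gap: 0.662
grip_force: 38.4
```

```bash
python3 -c "
from h import *
rem(617.5,124,77,-0.1)"
```

```text
t 5.47 [618.29 124.16  79.12] d [-0.01 -0.03  0.07] w [-0.    0.   -0.01] F [-0.48 -0.61 -1.13] gap 0.662 grip 38.4
```

Call:
{"fn": "apply_moves", "kwargs": {
  "commands": [
    {"dx": 0, "dy": 0, "dz": 0.05, "wx": 0, "wy": 0, "wz": 0, "gripper": 0.3},
    {"dx": 0, "dy": 0, "dz": 0.08, "wx": 0, "wy": 0, "wz": 0, "gripper": 0.3},
    {"dx": 0, "dy": 0, "dz": 0.08, "wx": 0, "wy": 0, "wz": 0, "gripper": 0.75},
    {"dx": 0, "dy": 0, "dz": 0.08, "wx": 0, "wy": 0, "wz": 0, "gripper": 0.9},
    {"dx": 0, "dy": 0, "dz": 0.08, "wx": 0, "wy": 0, "wz": 0, "gripper": 1}
  ]
}}

```text
time: 5.88
tool_pos: [618.5, 124.2, 77.1]
eef_rot: [2.33, 2.106, 0.001]
force: [0.6, 0.3, 0.2]
finger_gap: 0.99
grip_force: 0.0
```

Call:
{"fn": "apply_moves", "kwargs": {
  "commands": [
    {"dx": 0, "dy": 0, "dz": 0, "wx": 0, "wy": 0, "wz": 0, "gripper": 1},
    {"dx": 0, "dy": 0, "dz": -0.3, "wx": 0, "wy": 0, "wz": 0, "gripper": 1},
    {"dx": 0, "dy": 0, "dz": -0.8, "wx": 0, "wy": 0, "wz": 0, "gripper": 1},
    {"dx": 0, "dy": 0, "dz": -1.6, "wx": 0, "wy": 0, "wz": 0, "gripper": 1},
    {"dx": 0, "dy": 0, "dz": -2.7, "wx": 0, "wy": 0, "wz": 0, "gripper": 1}
  ]
}}

```text
time: 6.3
tool_pos: [616.7, 123.9, 157.2]
eef_rot: [-2.329, -2.105, 0.006]
force: [1.0, -0.2, 0.3]
finger_gap: 1.004
grip_force: 0.0
```

```bash
python3 -c "
from h import *
rem(506,-242.8,190,-0.057)"
```

```text
t 6.30 [616.68 123.87 157.16] d [-12.53  -2.44  -1.07] w [-0.05  0.01 -0.5 ] F [ 1.01 -0.19  0.28] gap 1.004 grip 0.0
```

Call:
{"fn": "apply_moves", "kwargs": {
  "commands": [
    {"dx": -1.1, "dy": -0.2, "dz": -0.5, "wx": 0, "wy": 0, "wz": -0.1, "gripper": 1},
    {"dx": -2.4, "dy": -0.45, "dz": -0.8, "wx": 0, "wy": 0, "wz": -0.2, "gripper": 0.8},
    {"dx": -3.7, "dy": -0.7, "dz": -1.0, "wx": 0, "wy": 0, "wz": -0.3, "gripper": 0.6},
    {"dx": -5.0, "dy": -0.95, "dz": -1.0, "wx": 0, "wy": 0, "wz": -0.4, "gripper": 0.5},
    {"dx": -6.3, "dy": -1.2, "dz": -1.0, "wx": 0, "wy": 0, "wz": -0.5, "gripper": 0.5}
  ]
}}

```text
time: 6.72
tool_pos: [563.1, -61.7, 189.4]
eef_rot: [2.282, 2.157, 0.002]
force: [-0.8, -0.7, 0.1]
finger_gap: 0.502
grip_force: 0.0
```

```bash
python3 -c "
from h import *
rem(506,-242.8,160,-0.057)"
```

```text
t 6.72 [563.14 -61.71 189.43] d [-6.13 -1.56  0.98] w [0.03 0.   0.01] F [-0.77 -0.68  0.1 ] gap 0.502 grip 0.0
```

Call:
{"fn": "apply_moves", "kwargs": {
  "commands": [
    {"dx": -1.3, "dy": -0.33, "dz": 0, "wx": 0, "wy": 0, "wz": 0, "gripper": 0.5},
    {"dx": -2.6, "dy": -0.66, "dz": 0, "wx": 0, "wy": 0, "wz": 0, "gripper": 0.5},
    {"dx": -3.9, "dy": -1.0, "dz": 0.2, "wx": 0, "wy": 0, "wz": 0, "gripper": 0.5},
    {"dx": -5.1, "dy": -1.3, "dz": 0.5, "wx": 0, "wy": 0, "wz": 0, "gripper": 0.5},
    {"dx": -6.1, "dy": -1.56, "dz": 0.9, "wx": 0, "wy": 0, "wz": 0, "gripper": 0.5}
  ]
}}

```text
time: 7.13
tool_pos: [506.0, -243.0, 162.3]
eef_rot: [2.283, 2.154, 0.001]
force: [0.9, -0.1, 0.1]
finger_gap: 0.501
grip_force: 0.0
```

Run:
```python
from h import *
import cv2
ims=[]
rem(506,-242.8,160,-0.057)
for n,P,w,h in(("scene",(530,-230,60),40,50),("top",(590,0,60),60,50),("scene",(617,124,90),33,50)):
    f=env.grab_frame(n); cv2.imwrite(f"pics/{n}2.png",f)
    u,v=proj(n,P)[0].astype(int); c=f[v-h:v+h,u-w:u+w]; print(n,u-w,v-h,sum(i.shape[1] for i in ims))
    ims.append(cv2.resize(c,None,fx=5,fy=5,interpolation=cv2.INTER_CUBIC))
cv2.imwrite("pics/m2.png",np.hstack([ims[0],ims[2]]))
```

```text
t 7.13 [ 505.97 -243.    162.29] d [0.01 0.   0.08] w [ 0.03  0.02 -0.01] F [ 0.85 -0.07  0.06] gap 0.501 grip 0.0
scene 146 154 0
top 176 147 400
scene 284 122 1000
```

View pics/m2.png

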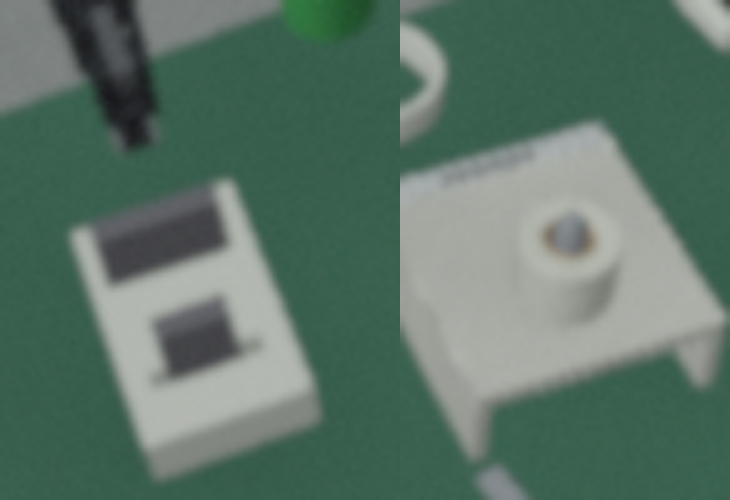

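Left, the holder's back face corners are at (112,285) and (228,247), with its top edge from (93,222) to (210,186). Right, the roll sits flat on the shelf around the spindle, and the groove runs from (443,182) to (535,155).

Run:
```python
from h import *
A=lambda p:px("scene",p,(146,154),5); B=lambda p:px("scene",(p[0]-400,p[1]),(284,122),5)
o=[("scene",(7,-35,34),A((112,285))),("scene",(7,35,34),A((228,247))),("scene",(-7,-35,78),A((93,222))),("scene",(-7,35,78),A((210,186))),("scene",(7,-35,78),A((102,245))),("scene",(7,35,78),A((218,210)))]
x,r=fit(None,o,[506,-243,-.06]); print("holder",x,r.ravel())
o=[("scene",(0,-31,60),B((443,182))),("scene",(0,31,60),B((535,155)))]
x,r=fit(None,o,[518,135,-.1]); print("groove",x,r.ravel())
```

```text
holder [ 505.88 -244.78   -0.09] [-0.41  1.06  1.12  0.68 -1.09  0.27  0.91 -0.52 -1.64 -0.39  0.73 -1.49]
groove [520.13 134.03  -0.1 ] [-0.43  0.24  0.43 -0.26]
```

Run:
```python
from h import *
for q,z in(((675,290),78),((622,288),78),((728,296),78)):
    q=px("top",q,(170,165),5); print(least_squares(lambda p:proj("top",(p[0],p[1],z))[0]-q,[500,-240]).x)
rem(506,-244.3,40,-.057)
```

```text
[ 507.55 -242.16]
[ 507.8  -204.58]
[ 504.46 -279.83]
t 7.28 [ 505.07 -242.09  160.73] d [-0.07  0.04  4.02] w [-0.01 -0.   -0.05] F [-0.25 -2.03 -0.15] gap 0.495 grip 0.0
```

Call:
{"fn": "apply_moves", "kwargs": {
  "commands": [
    {"dx": -0.04, "dy": 0.03, "dz": 0.8, "wx": 0, "wy": 0, "wz": 0, "gripper": 0.5},
    {"dx": -0.04, "dy": 0.03, "dz": 1.8, "wx": 0, "wy": 0, "wz": 0, "gripper": 0.5},
    {"dx": -0.04, "dy": 0.03, "dz": 2.7, "wx": 0, "wy": 0, "wz": 0, "gripper": 0.5},
    {"dx": -0.04, "dy": 0.03, "dz": 3.3, "wx": 0, "wy": 0, "wz": 0, "gripper": 0.5},
    {"dx": -0.04, "dy": 0.03, "dz": 3.7, "wx": 0, "wy": 0, "wz": 0, "gripper": 0.5}
  ]
}}

```text
time: 7.7
tool_pos: [506.9, -240.1, 48.6]
eef_rot: [-2.282, -2.157, 0.001]
force: [-0.8, -0.1, 0.2]
finger_gap: 0.501
grip_force: 0.0
```

```bash
python3 -c "
from h import *
rem(506,-243.3,40,-0.057)"
```

```text
t 7.70 [ 506.88 -240.12   48.58] d [-0.11 -0.02  0.29] w [-0.02 -0.01  0.01] F [-0.83 -0.09  0.25] gap 0.501 grip 0.0
```

Call:
{"fn": "apply_moves", "kwargs": {
  "commands": [
    {"dx": -0.08, "dy": -0.02, "dz": 0.25, "wx": 0, "wy": 0, "wz": 0, "gripper": 0.5},
    {"dx": -0.08, "dy": -0.02, "dz": 0.25, "wx": 0, "wy": 0, "wz": 0, "gripper": 0.4},
    {"dx": -0.08, "dy": -0.02, "dz": 0.25, "wx": 0, "wy": 0, "wz": 0, "gripper": 0.25},
    {"dx": -0.08, "dy": -0.02, "dz": 0.25, "wx": 0, "wy": 0, "wz": 0, "gripper": 0.1},
    {"dx": -0.08, "dy": -0.02, "dz": 0.25, "wx": 0, "wy": 0, "wz": 0, "gripper": 0.0}
  ],
  "force": 50
}}

```text
time: 8.12
tool_pos: [507.2, -244.2, 43.6]
eef_rot: [2.283, 2.155, 0.001]
force: [-0.0, -0.3, 0.4]
finger_gap: 0.155
grip_force: 49.6
```

Call:
{"fn": "apply_moves", "kwargs": {
  "commands": [
    {"dx": 0, "dy": 0, "dz": 0, "wx": 0, "wy": 0, "wz": 0, "gripper": 0},
    {"dx": 0, "dy": 0, "dz": 0, "wx": 0, "wy": 0, "wz": 0, "gripper": 0},
    {"dx": 0, "dy": 0, "dz": 0, "wx": 0, "wy": 0, "wz": 0, "gripper": 0},
    {"dx": 0, "dy": 0, "dz": 0, "wx": 0, "wy": 0, "wz": 0, "gripper": 0}
  ]
}}

```text
time: 8.45
tool_pos: [507.2, -244.2, 43.5]
eef_rot: [2.283, 2.155, 0.001]
force: [-1.4, 0.9, 7.0]
finger_gap: 0.155
grip_force: 50.4
```

```bash
python3 -c "
from h import *
rem(506,-243.3,130,-0.057)"
```

```text
t 8.45 [ 507.15 -244.23   43.5 ] d [ 0.03 -0.03 -2.88] w [ 0.02  0.01 -0.01] F [-1.38  0.93  7.03] gap 0.155 grip 50.4
```

Call:
{"fn": "apply_moves", "kwargs": {
  "commands": [
    {"dx": 0, "dy": 0, "dz": -0.4, "wx": 0, "wy": 0, "wz": 0, "gripper": 0},
    {"dx": 0, "dy": 0, "dz": -1.2, "wx": 0, "wy": 0, "wz": 0, "gripper": 0},
    {"dx": 0, "dy": 0, "dz": -2.2, "wx": 0, "wy": 0, "wz": 0, "gripper": 0},
    {"dx": 0.3, "dy": 0, "dz": -3.2, "wx": 0, "wy": 0, "wz": 0, "gripper": 0},
    {"dx": 1.3, "dy": 0, "dz": -3.6, "wx": 0, "wy": 0, "wz": 0, "gripper": 0}
  ]
}}

```text
time: 8.87
tool_pos: [510.8, -208.0, 155.0]
eef_rot: [2.282, 2.149, 0.003]
force: [0.9, -0.6, -0.8]
finger_gap: 0.158
grip_force: 49.5
```

```bash
python3 -c "
from h import *
rem(518.5,134,130,-0.1)"
```

```text
t 8.87 [ 510.78 -208.02  155.03] d [11.4  -0.44  0.79] w [0.08 0.04 0.45] F [ 0.92 -0.64 -0.83] gap 0.158 grip 49.5
```

Call:
{"fn": "apply_moves", "kwargs": {
  "commands": [
    {"dx": 1.2, "dy": -0.05, "dz": 0, "wx": 0, "wy": 0, "wz": 0.05, "gripper": 0},
    {"dx": 2.4, "dy": -0.1, "dz": 0, "wx": 0, "wy": 0, "wz": 0.1, "gripper": 0},
    {"dx": 3.6, "dy": -0.15, "dz": 0, "wx": 0, "wy": 0, "wz": 0.2, "gripper": 0},
    {"dx": 4.8, "dy": -0.2, "dz": 0, "wx": 0, "wy": 0, "wz": 0.3, "gripper": 0},
    {"dx": 6.0, "dy": -0.25, "dz": 0, "wx": 0, "wy": 0, "wz": 0.4, "gripper": 0}
  ]
}}

```text
time: 9.28
tool_pos: [511.0, -23.3, 151.3]
eef_rot: [2.322, 2.115, 0.001]
force: [0.1, 0.8, -0.7]
finger_gap: 0.157
grip_force: 49.5
```

Call:
{"fn": "apply_moves", "kwargs": {
  "commands": [
    {"dx": 1.2, "dy": -0.04, "dz": 0, "wx": 0, "wy": 0, "wz": 0, "gripper": 0},
    {"dx": 2.4, "dy": -0.09, "dz": 0, "wx": 0, "wy": 0, "wz": 0, "gripper": 0},
    {"dx": 3.5, "dy": -0.13, "dz": 0, "wx": 0, "wy": 0, "wz": 0, "gripper": 0},
    {"dx": 4.5, "dy": -0.17, "dz": 0.2, "wx": 0, "wy": 0, "wz": 0, "gripper": 0},
    {"dx": 5.1, "dy": -0.19, "dz": 0.5, "wx": 0, "wy": 0, "wz": 0, "gripper": 0}
  ]
}}

```text
time: 9.7
tool_pos: [520.5, 131.0, 136.9]
eef_rot: [2.319, 2.118, 0.005]
force: [-0.5, -0.2, -0.6]
finger_gap: 0.159
grip_force: 49.5
```

```bash
python3 -c "
from h import *
rem(518.5,134,115,-0.1)"
```

```text
t 9.70 [520.48 131.   136.9 ] d [ 0.09 -0.08  0.73] w [ 0.03 -0.01  0.11] F [-0.52 -0.2  -0.58] gap 0.159 grip 49.5
```

Lower to just above the groove, then look.

Call:
{"fn": "apply_moves", "kwargs": {
  "commands": [
    {"dx": 0.09, "dy": -0.06, "dz": 0.3, "wx": 0, "wy": 0, "wz": 0.1, "gripper": 0},
    {"dx": 0.09, "dy": -0.06, "dz": 0.7, "wx": 0, "wy": 0, "wz": 0.1, "gripper": 0},
    {"dx": 0.09, "dy": -0.06, "dz": 1.0, "wx": 0, "wy": 0, "wz": 0.1, "gripper": 0},
    {"dx": 0.09, "dy": -0.06, "dz": 1.0, "wx": 0, "wy": 0, "wz": 0.1, "gripper": 0},
    {"dx": 0.09, "dy": -0.06, "dz": 1.0, "wx": 0, "wy": 0, "wz": 0.1, "gripper": 0}
  ]
}}

```text
time: 10.12
tool_pos: [517.7, 129.6, 104.6]
eef_rot: [-2.332, -2.104, 0.003]
force: [0.3, -0.5, 0.4]
finger_gap: 0.157
grip_force: 49.5
```

Run:
```python
from h import *
import cv2
rem(518.5,134,100,-0.1)
f=np.mean([env.grab_frame("scene").astype(float) for _ in range(3)],0).astype(np.uint8)
rem(518.5,134,100,-0.1)
u,v=proj("scene",(530,134,90))[0].astype(int); print(u-45,v-37)
cv2.imwrite("pics/m3.png",cv2.resize(f[v-37:v+37,u-45:u+45],None,fx=8,fy=8,interpolation=cv2.INTER_CUBIC))
q=lambda P:((proj("scene",P)[0]-(u-45,v-37)+.5)*8-.5)
c,s=np.cos(-.1),np.sin(-.1)
for nm,x,y,z in(("foot-",3,-28,70),("foot+",3,28,70),("sh-",7,-35,96),("sh+",7,35,96),("top-",7,-35,140),("top+",7,35,140)):
    print(nm,q((518.5+c*x-s*y,134+s*x+c*y,z)))
for y in(-31,31): print("groove",q((518.5-s*y,134+c*y,60)))
```

```text
t 10.12 [517.65 129.6  104.64] d [0.15 0.01 0.15] w [-0.02  0.01 -0.03] F [ 0.27 -0.46  0.43] gap 0.157 grip 49.5
t 10.27 [518.68 130.17 105.73] d [ 0.13 -0.02  0.19] w [ 0.01 -0.   -0.03] F [ 0.26  0.8  -0.67] gap 0.156 grip 49.5
258 113
foot- [283.63 347.26]
foot+ [423.84 304.61]
sh- [273.81 310.98]
sh+ [452.4  257.15]
top- [279.85 223.44]
top+ [463.82 169.09]
groove [271.37 362.41]
groove [425.42 315.43]
```

View pics/m3.png

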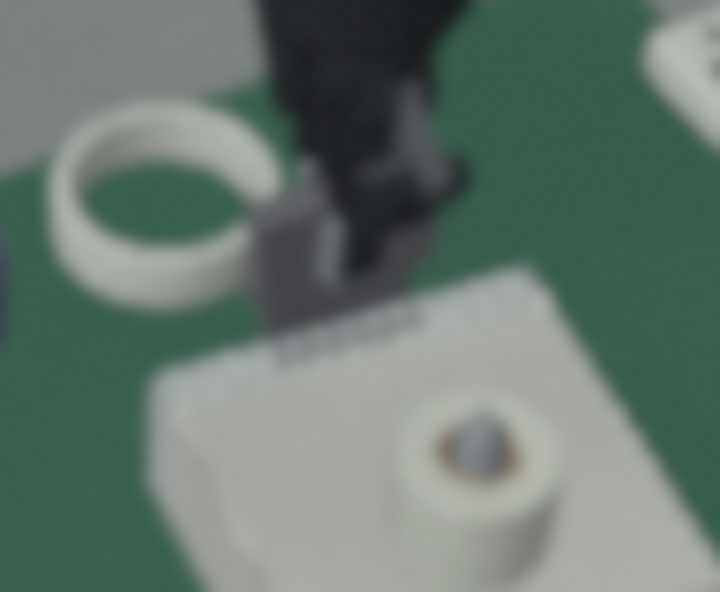

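Groove seen from (278,360) to (425,315), matching the estimate. The holder sits about 5 mm too far toward -y, so I'll shift it and descend, watching the force.

Call:
{"fn": "apply_moves", "kwargs": {
  "commands": [
    {"dx": 0.08, "dy": -0.01, "dz": 0, "wx": 0, "wy": 0, "wz": -0.03, "gripper": 0},
    {"dx": 0.15, "dy": -0.02, "dz": 0.1, "wx": 0, "wy": 0, "wz": -0.03, "gripper": 0},
    {"dx": 0.15, "dy": -0.02, "dz": 0.2, "wx": 0, "wy": 0, "wz": -0.03, "gripper": 0},
    {"dx": 0.15, "dy": -0.02, "dz": 0.25, "wx": 0, "wy": 0, "wz": -0.03, "gripper": 0},
    {"dx": 0.15, "dy": -0.02, "dz": 0.25, "wx": 0, "wy": 0, "wz": -0.03, "gripper": 0}
  ]
}}

```text
time: 10.68
tool_pos: [517.7, 135.5, 97.4]
eef_rot: [-2.327, -2.11, 0.001]
force: [-0.4, 0.5, -1.8]
finger_gap: 0.158
grip_force: 49.5
```

Run:
```python
from h import *
import cv2
f=np.mean([env.grab_frame("scene").astype(float) for _ in range(4)],0)
rem(518.5,134.5,92,-0.1)
c=np.clip((f[138:168,285:320]-40)*1.4,0,255).astype(np.uint8); cv2.imwrite("pics/m4.png",cv2.resize(c,None,fx=20,fy=20,interpolation=cv2.INTER_CUBIC))
q=lambda P:((proj("scene",P)[0]-(285,138)+.5)*20-.5)
o=env.get_obs()["tool_pos"]; c,s=np.cos(-.1),np.sin(-.1)
for nm,x,y,z in(("foot-",3,-28,-35.5),("foot+",3,28,-35.5),("sh-",7,-35,-9.5),("sh+",7,35,-9.5),("top-",7,-35,34.5),("topf-",-7,-35,34.5)):
    print(nm,q((o[0]+c*x-s*y,o[1]+s*x+c*y,o[2]+z)))
for x in(-4.5,4.5):
  for y in(-31,31): print("groove",q((518.5+c*x-s*y,134.3+s*x+c*y,60)))
```

```text
t 10.88 [518.09 135.48  97.82] d [-0.03  0.02  0.19] w [-0.   -0.    0.02] F [ 0.24  0.46 -0.05] gap 0.155 grip 49.5
foot- [174.63 399.19]
foot+ [523.16 292.87]
sh- [150.33 309.65]
sh+ [594.21 175.45]
top- [165.49  93.07]
topf- [124.39  25.94]
groove [128.44 384.81]
groove [512.81 267.86]
groove [153.56 427.39]
groove [539.33 309.49]
```

View pics/m4.png

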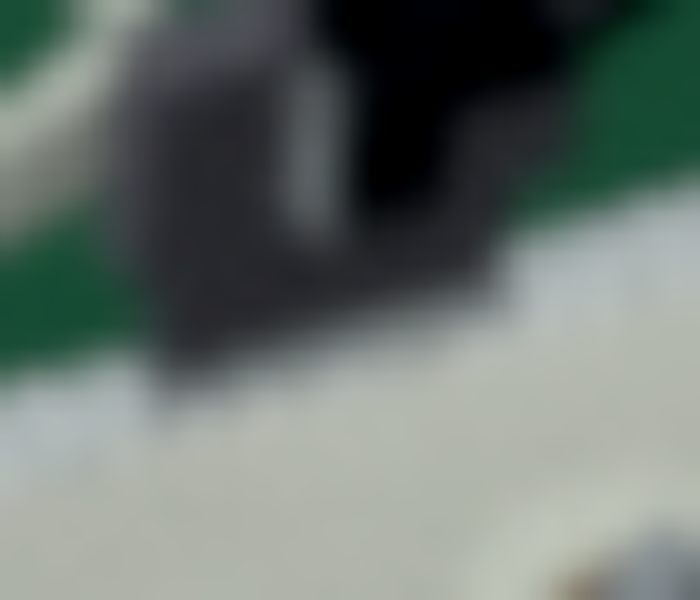

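Tongue foot is seen at (158,400) to (500,295), about 2–3 mm toward -y of the TCP. I'll shift +2 mm and lower.

Call:
{"fn": "apply_moves", "kwargs": {
  "commands": [
    {"dx": 0.08, "dy": 0.01, "dz": 0, "wx": 0, "wy": 0, "wz": 0, "gripper": 0},
    {"dx": 0.08, "dy": 0.01, "dz": 0.1, "wx": 0, "wy": 0, "wz": 0, "gripper": 0},
    {"dx": 0.08, "dy": 0.01, "dz": 0.2, "wx": 0, "wy": 0, "wz": 0, "gripper": 0},
    {"dx": 0.08, "dy": 0.01, "dz": 0.2, "wx": 0, "wy": 0, "wz": 0, "gripper": 0},
    {"dx": 0.08, "dy": 0.01, "dz": 0.2, "wx": 0, "wy": 0, "wz": 0, "gripper": 0}
  ]
}}

```text
time: 11.3
tool_pos: [518.4, 137.8, 91.5]
eef_rot: [-2.328, -2.109, 0.001]
force: [0.5, 0.6, -0.6]
finger_gap: 0.16
grip_force: 49.5
```

```bash
python3 -c "
from h import *
rem(518.5,137,88,-0.1)"
```

```text
t 11.30 [518.35 137.76  91.49] d [-0.02  0.01  0.12] w [-0.01  0.    0.02] F [ 0.45  0.63 -0.63] gap 0.160 grip 49.5
```

Call:
{"fn": "apply_moves", "kwargs": {
  "commands": [
    {"dx": 0, "dy": 0, "dz": 0.07, "wx": 0, "wy": 0, "wz": 0, "gripper": 0},
    {"dx": 0, "dy": 0, "dz": 0.14, "wx": 0, "wy": 0, "wz": 0, "gripper": 0},
    {"dx": 0, "dy": 0, "dz": 0.2, "wx": 0, "wy": 0, "wz": 0, "gripper": 0},
    {"dx": 0, "dy": 0, "dz": 0.2, "wx": 0, "wy": 0, "wz": 0, "gripper": 0}
  ]
}}

```text
time: 11.63
tool_pos: [518.3, 137.7, 85.4]
eef_rot: [-2.328, -2.109, 0.001]
force: [0.1, 0.4, -1.5]
finger_gap: 0.159
grip_force: 49.5
```

```bash
python3 -c "
from h import *
rem(518.5,137,69.5,-0.1)"
```

```text
t 11.63 [518.34 137.73  85.39] d [-0.02  0.01  0.53] w [-0.01  0.    0.02] F [ 0.12  0.42 -1.49] gap 0.159 grip 49.5
```

In the groove without contact. Pressing on with a higher grip.

Call:
{"fn": "apply_moves", "kwargs": {
  "commands": [
    {"dx": 0, "dy": 0, "dz": 0.07, "wx": 0, "wy": 0, "wz": 0, "gripper": 0},
    {"dx": 0, "dy": 0, "dz": 0.14, "wx": 0, "wy": 0, "wz": 0, "gripper": 0},
    {"dx": 0, "dy": 0, "dz": 0.22, "wx": 0, "wy": 0, "wz": 0, "gripper": 0},
    {"dx": 0, "dy": 0, "dz": 0.3, "wx": 0, "wy": 0, "wz": 0, "gripper": 0},
    {"dx": 0, "dy": 0, "dz": 0.3, "wx": 0, "wy": 0, "wz": 0, "gripper": 0}
  ],
  "force": 80
}}

```text
time: 12.05
tool_pos: [518.8, 137.9, 76.8]
eef_rot: [2.328, 2.11, 0.0]
force: [-1.2, -0.3, 5.6]
finger_gap: 0.151
grip_force: 81.8
```

```bash
python3 -c "
from h import *
rem(518.5,137,69.5,-0.1)"
```

```text
t 12.05 [518.76 137.85  76.76] d [-0.03 -0.01  0.24] w [ 0.   -0.    0.02] F [-1.19 -0.34  5.61] gap 0.151 grip 81.8
```

Call:
{"fn": "apply_moves", "kwargs": {
  "commands": [
    {"dx": 0, "dy": 0, "dz": 0.08, "wx": 0, "wy": 0, "wz": 0, "gripper": 0},
    {"dx": 0, "dy": 0, "dz": 0.15, "wx": 0, "wy": 0, "wz": 0, "gripper": 0},
    {"dx": 0, "dy": 0, "dz": 0.2, "wx": 0, "wy": 0, "wz": 0, "gripper": 0},
    {"dx": 0, "dy": 0, "dz": 0.24, "wx": 0, "wy": 0, "wz": 0, "gripper": 0},
    {"dx": 0, "dy": 0, "dz": 0.24, "wx": 0, "wy": 0, "wz": 0, "gripper": 0}
  ]
}}

```text
time: 12.47
tool_pos: [518.8, 137.9, 70.0]
eef_rot: [2.328, 2.109, 0.0]
force: [-1.7, -0.5, 9.2]
finger_gap: 0.151
grip_force: 82.3
```

```bash
python3 -c "
from h import *
rem(518.5,137,69.5,-0.1)"
```

```text
t 12.47 [518.82 137.85  70.  ] d [-0.03 -0.01  0.02] w [ 0.   -0.    0.02] F [-1.68 -0.54  9.18] gap 0.151 grip 82.3
```

Nearly home; a little further to reach the hard stop.

Call:
{"fn": "apply_moves", "kwargs": {
  "commands": [
    {"dx": 0, "dy": 0, "dz": 0.03, "wx": 0, "wy": 0, "wz": 0, "gripper": 0},
    {"dx": 0, "dy": 0, "dz": 0.05, "wx": 0, "wy": 0, "wz": 0, "gripper": 0},
    {"dx": 0, "dy": 0, "dz": 0.05, "wx": 0, "wy": 0, "wz": 0, "gripper": 0}
  ]
}}

```text
time: 12.72
tool_pos: [518.9, 137.9, 69.5]
eef_rot: [2.328, 2.109, 0.001]
force: [-3.5, -1.1, 17.3]
finger_gap: 0.148
grip_force: 83.9
```

```bash
python3 -c "
from h import *
rem(518.5,137,69.5,-0.1)"
```

```text
t 12.72 [518.86 137.88  69.46] d [-0.03 -0.01 -0.  ] w [ 0.   -0.    0.02] F [-3.48 -1.1  17.32] gap 0.148 grip 83.9
```

Run:
```python
from h import *
import cv2
f=np.mean([env.grab_frame("scene").astype(float) for _ in range(4)],0).astype(np.uint8)
cv2.imwrite("pics/m5.png",cv2.resize(f[120:195,260:350],None,fx=8,fy=8,interpolation=cv2.INTER_CUBIC))
rem(518.5,137,69.5,-0.1)
```

```text
t 12.92 [518.84 137.85  69.47] d [-0.03 -0.01 -0.  ] w [ 0.01 -0.    0.02] F [-4.55 -1.33 18.39] gap 0.152 grip 83.9
```

View pics/m5.png

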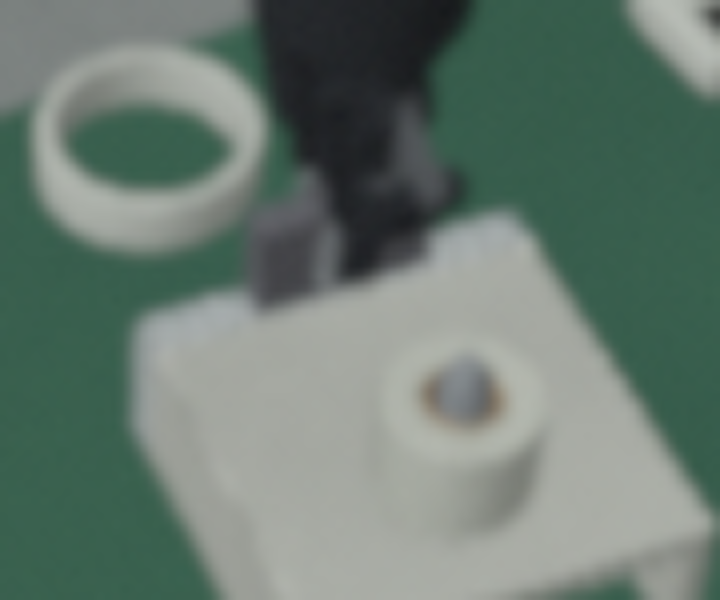

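The holder's shoulders sit flush on the lip, with the head's bottom edge from (258,308) to (425,262). The roll is down on the spindle at (465,400). Handing in.

```bash
python3 -c "
from plant import env
print(env.close_job())"
```

```text
the job is handed in; nothing more can be done
None
```

I handed the job in at about 13 s, with no verdict returned: the roll is released on the spindle, down on the shelf, and the wide holder is gripped and pressed home in the groove at about 18 N, label to the front.

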